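Moisture probe on a leaned sample board

TASK

Take a moisture reading of the sample board: lean it, marked face up, on the rest with its foot against the stop strip and its upper part on the steel bar, centred, and let go of it. Then take the probe out of its block and hold it square to the board's face with its sprung tip inside the pencilled ring, pressed only lightly so that the tip is about half pushed in. Finish while still holding the probe there like that, and leave the other things on the bench alone.

Things in the scene. Friction and masses are not known exactly. Their poses are not given: they have to be found in the camera images.
- board: Plain wooden sample board, 200 x 56 x 18 mm (x, y, z), about 150 g, lying flat on the bench at the start, marked face up. Origin: centre of its underside; x along its length, z out of the marked face. Either end may be the foot when it leans.
- board_mark (a point): Centre of the pencilled ring (22 mm across, with a dot in the middle) on the board's upper face, midway across its width and 30 mm from the board's centre along its +x. Axes as the board's.
- rest: Fixed sample rest: wooden baseboard 220 x 120 x 12 mm (x, y, z), origin at the centre of its underside on the bench, +x from stop strip to bar. The stop strip across its -x end, 100 mm long (y), rises to 32 mm above the bench; its face towards the bar is at x = -85 mm. The board's foot goes on the baseboard behind this strip.
- bar: Steel bar fixed on the rest (same origin and axes): level, round, 18 mm thick, 100 mm long along y, axis at x = 50, z = 97 mm, on one 22 mm post under its middle. The board, foot against the stop strip and underside on the bar, slopes 38 degrees (0.663 rad) from level, rising to +x; its origin is then at x = 5, y = 0, z = 74 mm here.
- holder: Fixed wooden block 70 x 70 x 60 mm high with a 26 mm vertical hole through its centre, in which the probe stands. Origin: centre of its underside.
- probe: Pen-shaped moisture probe, about 120 g, standing upright in the block. Origin: on its axis, at the underside of its round 40 mm collar (6 mm thick), which sits on the block; z up, away from the tip. Above it a round handle 28 mm in diameter runs from z = 6 to 76 mm; below it a nose 18 mm in diameter reaches to z = -30 mm, and the sprung brass tip, 8 mm in diameter, to z = -44 mm.
- probe_tip (a joint): How far the sprung tip is pushed in along the probe's axis: 0 fully out, 0.010 m fully in. Spring: 0.5 N to start, then 0.4 N per mm (2.5 N when half in, 4.5 N at the stop).
- probe_end (a point): Centre of the tip's end face: on the probe's axis at z = -44 mm with the tip out.
- sanding_block: Bystander: wooden sanding block with cork sole, 75 x 45 x 28 mm, origin at the centre of its underside.
- goblet: Bystander: turned wooden goblet, 60 mm across, 95 mm high, origin under its foot.
- wax_jar: Bystander: amber glass jar with steel lid, 68 mm across, 65 mm high, origin under its centre.
There are look-alikes about, which are no part of the job. There is more than one size of the board; the one meant has the size given above. There is more than one size of the probe; the one meant has the size given above.

How it is judged:
By the outcome, as a careful person would: the job done as asked, in the order asked, and still so for the second after the job is handed in, while the arm keeps its last pose, push and grip.
It also fails if it takes over 64 s, if anything falls off the work surface, if the arm or the gripper's body presses on something with over 40 N, if the wrist force passes 120 N, or if a joint passes its speed limit or range.

ROBOT

A 6-joint arm with a two-finger parallel gripper is mounted at the origin on the work surface. World frame = base frame: x ahead of the robot, y to its left, z up, the work surface at z = 0. Lengths are in m, angles in degrees, forces in N, time in s.
With the tool pointing down it reaches from about 0.3 to 0.95 m from the base axis. Payload 3.1 kg.
Tool frame: the origin (TCP) lies midway between the tips of the shut fingers; the grasp point (between the pads) lies 19 mm behind it; z points along the fingers, y is the direction in which the jaws open and shut (so a half turn about z gives the same grasp; the last joint's range is limited). The gripper opens to 85 mm and grips with 20 to 120 N. Pads are 22 mm wide; open, the fingers measure 114 mm over their backs; the gripper's body (76 mm by 85 mm) begins 54 mm behind the grasp point. The pads swing forward as they close: fully open they stand 13 mm farther back than shut.
Start: joints at [64.131, 17.653, 93.61, -0, 68.738, -3.994], TCP at [0.233, 0.58, 0.231] pointing down, gripper open.
Joint ranges: [-175.34, 175.34], [-45.06, 112.39], [2.9, 150.54], [-68.45, 248.45], [3.09, 151.38], [-168.51, 168.51]. Speed limits (degrees/s): [159.86, 159.86, 180, 180, 180, 180].

INTERFACE

Orientations are given as a 3x3 rotation matrix whose columns are the frame's x, y, z axes.
In Python, from cell import arm gives the robot as it stands.
- The arm moves only by the tool jog_arm, never from a script. Its argument "rows" is a list of rows, each a list of 3 entries, a list of its own where there are three numbers: the shift along the tool's x, y, z in units of 25 mm (1.0 is 25 mm), then the turn, a rotation vector about the tool's x, y, z in units of 5 degrees (1.0 is 5 degrees), then the finger opening in mm, from 0 to 85.4. A call has 1 to 12 rows; each row shifts and turns the commanded pose from where the row before left it, along the tool's axes as they then stand; what a row does not reach is not made up. A row lasts 1/12 s, in which the tool goes at most 41.7 mm and 7.16 degrees, less where a joint would pass 70% of its speed; a pose out of reach is approached as far as the arm can. A call is refused whole if a number of a shift passes 1 or a number of a turn 1, either way. A call with a gripper value outside its range is refused whole. The fingers move at their own pace and stop on an object; the grip force is fixed at half the most. Time passes only in rows, so rows that do not move let the fingers close. It gives the time, the measured TCP pose, the force and the opening at its end, in the units of the state.
- arm.get_obs(): the state, without advancing time (a new reading comes with each control period).
- arm.capture(name): name is "scene" or "top" or "wrist"; returns a dict with "color" (400x640x3 uint8, blue, green, red), "range_z" (400x640 float32, m along the optical axis (not along the pixel's ray), 0 where there is no reading), "camera_matrix" (3x3 intrinsics, pixels), "k1" (the pictures are not rectified: a ray, as slopes to the right and down, at radius r is drawn at 1 + k1 r^2 times it, then the intrinsics apply), "view" (4x4, takes a point from world to camera coordinates); the wrist camera has in their place "hand_eye" (4x4, takes a point from camera to tool coordinates, whose origin is the TCP and whose axes are the flange's). Camera axes: x right, y down, z forward; pixel columns grow to the right and rows downward; lengths in m; the calibration is good to about 2 mm. A picture is of the moment at which its call begins: read the wrist's pose just before it.
- arm.job_done(): hands the job in, once; it reports no verdict.
Trained networks look in a picture, given as the dict that the camera call returned (one of the last four; its "shot" number tells which), for a name from the list of things; names that differ only in an ending like _2 or _b are one class to them, and where a whole thing is asked for, a point or a joint stands for the part that bears it (a point fixed in the world has none). Each returns a list of dicts, best first, with "confidence" (0 to 1); they miss things now and then, are a little off and sometimes report something else, mostly with a low value. They report only what shows in the picture. A call takes as long as a camera call. They do not tell look-alikes from the thing itself.
- arm.boxes_of(name, picture): "bbox" ([left, top, right, bottom] in pixels, round what is visible of it).
The state is a dict: "time_s": time; "qpos": joint angles; "qd": joint speeds; "tau": joint torques, N m; "tcp_pos": TCP position; "tcp_rot": TCP orientation; "wrist_force": force on the tool from outside, world axes, zero at the start; "torque": the same for the moment, N m; "gripper_width": finger opening in m.
Only numpy, scipy, OpenCV 4.12 (cv2) and the standard library are available. Lean on these libraries where they do the work, as an engineer would, in place of code of your own. Each camera call takes 0.05 s, during which the arm holds its last target. There are 200 camera calls.

## Working session

There is one attempt and no reset: what is moved stays moved. The work goes in short steps, Python scripts to look and compute and a tool call to move; the robot and the scene stay as the last step left them, time stands still between calls to the robot, and variables do not carry over. Pictures are saved under pics/ and viewed, about 8 in all and at most 12, crops included, and the job is handed in when it is done.

Besides the shell and the picture viewer there is one more tool, called as a command line: name --argument value ..., lists and objects as JSON in quotes. jog_arm: Moves the arm, as the interface text tells. Its arguments: {"type":"object","properties":{"rows":{"type":"array"}},"required":["rows"]}

```bash
ls; mkdir -p pics; cat > h.py <<'E'
import numpy as np, cv2, pickle
from cell import arm
np.set_printoptions(precision=4,suppress=True)
def rays(c,uv):
    K=c["camera_matrix"];uv=np.atleast_2d(np.array(uv,float))
    d=np.stack([(uv[:,0]-K[0,2])/K[0,0],(uv[:,1]-K[1,2])/K[1,1]],1);s=d.copy()
    for _ in range(10): s=d/(1+c["k1"]*(s**2).sum(1,keepdims=True))
    return np.c_[s,np.ones(len(s))]
def pose(c,obs=None):  # camera->world
    if "view" in c: return np.linalg.inv(c["view"])
    T=np.eye(4);T[:3,:3]=obs["tcp_rot"];T[:3,3]=obs["tcp_pos"];return T@c["hand_eye"]
def pts(c,uv,obs=None,z=None):
    r=rays(c,uv);T=pose(c,obs)
    if z is None:
        ij=np.atleast_2d(np.array(uv)).round().astype(int);r=r*c["range_z"][ij[:,1],ij[:,0]][:,None]
    else:
        w=r@T[:3,:3].T; r=r*((z-T[2,3])/w[:,2])[:,None]
    return r@T[:3,:3].T+T[:3,3]
def cloud(c,obs=None,box=None):
    l,t,r,b=box or (0,0,640,400)
    u,v=np.meshgrid(np.arange(l,r),np.arange(t,b));uv=np.c_[u.ravel(),v.ravel()]
    p=pts(c,uv,obs);ok=c["range_z"][uv[:,1],uv[:,0]]>0
    return p[ok],uv[ok]
E
python3 - <<'E'
from h import *
o=arm.get_obs();print(o["time_s"],o["tcp_pos"],o["tcp_rot"],o["gripper_width"])
ims=[]
for n in("scene","top"):
    c=arm.capture(n);ims.append(c["color"])
    pickle.dump(c,open(f"{n}.pkl","wb"))
    print(n,pose(c)[:3,3],c["camera_matrix"][0,0])
    for k in("board","rest","bar","holder","probe","board_mark","sanding_block","goblet","wax_jar"):
        for d in arm.boxes_of(k,c):
            if d["confidence"]>.3:
                b=np.array(d["bbox"]);m=[(b[0]+b[2])/2,(b[1]+b[3])/2]
                print(k,round(d["confidence"],2),b.round(),pts(c,m)[0])
cv2.imwrite("pics/a.png",cv2.resize(ims[0],(800,500)));cv2.imwrite("pics/b.png",cv2.resize(ims[1],(800,500)))
E
```

```text
pics
0.0 [0.2325 0.5792 0.23  ] [[-0.928   0.3726 -0.001 ]
 [ 0.3726  0.928  -0.0021]
 [ 0.0002 -0.0023 -1.    ]] 0.08547093656567749
scene [ 1.0571 -0.0873  0.7824] 389.5668036114883
board 0.93 [406. 152. 505. 210.] [0.5345 0.4676 0.0266]
board 0.92 [359. 172. 398. 237.] [0.5315 0.2479 0.0179]
board 0.76 [310. 112. 404. 142.] [0.2489 0.3065 0.0264]
rest 0.9 [267. 204. 338. 292.] [0.6364 0.0181 0.093 ]
bar 0.81 [278. 234. 326. 273.] [0.6345 0.0165 0.068 ]
holder 0.55 [148. 210. 183. 253.] [ 0.4752 -0.2576  0.0652]
probe 0.93 [147. 199. 170. 235.] [ 0.4659 -0.2586  0.1075]
probe 0.6 [147. 228. 180. 273.] [ 0.5679 -0.2532  0.1218]
probe 0.41 [267. 202. 335. 290.] [0.6334 0.0161 0.0971]
probe 0.32 [148. 212. 183. 250.] [ 0.4754 -0.2578  0.0661]
board_mark 0.97 [359. 172. 398. 238.] [0.5353 0.2462 0.0193]
board_mark 0.85 [402. 152. 504. 213.] [0.5358 0.4611 0.0249]
board_mark 0.84 [310. 109. 401. 139.] [0.2341 0.3091 0.0261]
board_mark 0.37 [147. 212. 181. 252.] [ 0.5451 -0.2406  0.1507]
sanding_block 0.96 [278. 171. 314. 200.] [0.4118 0.0695 0.0288]
goblet 0.79 [382. 252. 416. 303.] [0.
[... 358 characters left out ...]
5 [315. 125. 365. 207.] [0.5722 0.0339 0.0136]
bar 0.9 [333. 133. 369. 156.] [0.6273 0.0051 0.0272]
holder 0.55 [442. 190. 475. 223.] [ 0.4472 -0.2525  0.0845]
probe 0.8 [457. 196. 476. 209.] [ 0.4505 -0.2534  0.1379]
board_mark 0.81 [119. 161. 229. 209.] [0.5256 0.4779 0.0229]
board_mark 0.74 [245. 148. 279. 224.] [0.5202 0.2457 0.0164]
board_mark 0.65 [267.  82. 288. 118.] [0.7275 0.1938 0.0959]
board_mark 0.59 [180. 264. 292. 339.] [0.2217 0.3103 0.025 ]
sanding_block 0.81 [313. 222. 338. 252.] [0.3799 0.0785 0.0292]
goblet 0.9 [267.  82. 290. 118.] [0.7275 0.1921 0.0959]
wax_jar 0.73 [426.  92. 457. 122.] [ 0.7108 -0.2314  0.0664]
wax_jar 0.53 [316. 122. 366. 205.] [0.5783 0.0309 0.0138]
```

View pics/a.png

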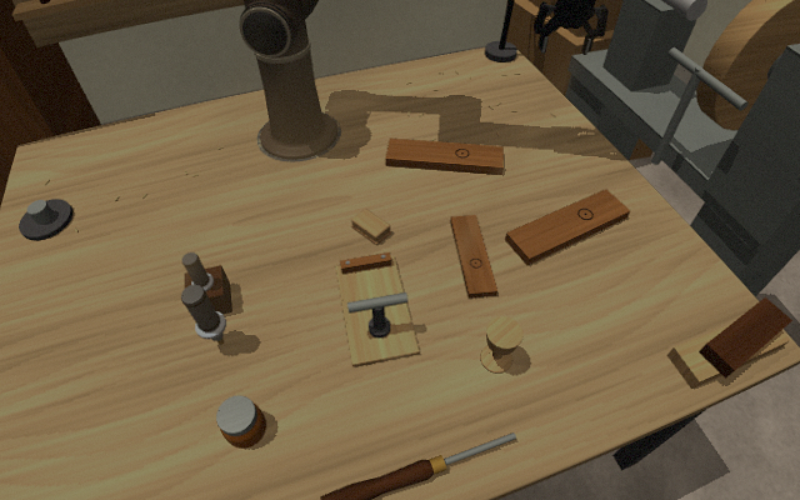

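View pics/b.png

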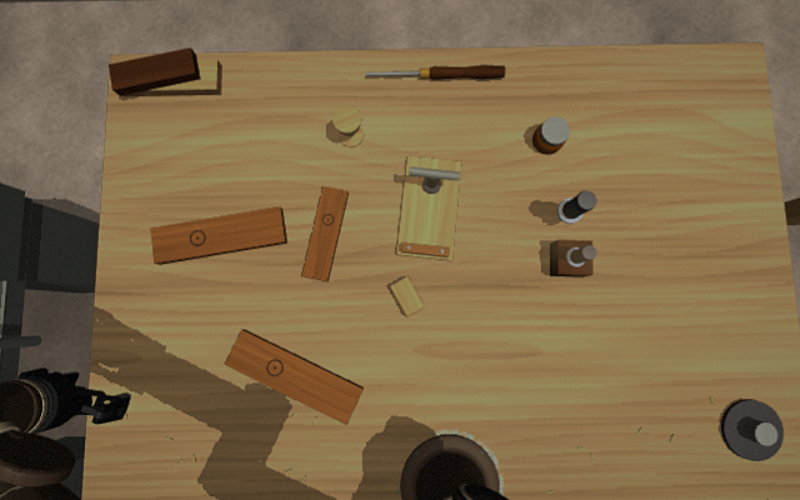

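The pictures show three ringed boards: A scene (567,225), B scene (473,255), C scene (445,155). There are two probes: one in the block at (193,265) and one standing free at (203,310). Next I'll measure their sizes.

```bash
python3 - <<'E'
from h import *
S=pickle.load(open("scene.pkl","rb"));T=pickle.load(open("top.pkl","rb"))
print("bench z",[np.median(pts(c,np.array(p))[:,2]).round(4) for c,p in((S,[[300,300],[250,200]]),(T,[[400,250],[200,240]]))])
def rect(c,box,zlo,zhi):
    p,uv=cloud(c,None,box);m=(p[:,2]>zlo)&(p[:,2]<zhi);p=p[m]
    zt=np.median(p[p[:,2]>zlo+.0,2]);q=p[abs(p[:,2]-zt)<.006]
    (cx,cy),(w,h),a=cv2.minAreaRect((q[:,:2]*1000).astype(np.float32))
    print(len(q),"z",zt.round(4),"c",cx,cy,"wh",w,h,"ang",a)
for n,b in(("A",(400,147,510,216)),("B",(352,168,402,241)),("C",(305,107,410,145))): print("scene",n);rect(S,b,.011,.045)
for n,b in(("A",(115,160,236,216)),("B",(238,146,285,230)),("C",(174,260,298,342))): print("top",n);rect(T,b,.011,.045)
# colour-based corners on top
for c,n,bs in((S,"S",dict(A=(400,147,510,216),B=(352,168,402,241),C=(305,107,410,145))),(T,"T",dict(A=(115,160,236,216),B=(238,146,285,230),C=(174,260,298,342)))):
  for k,(l,t,r,b) in bs.items():
    hsv=cv2.cvtColor(c["color"],cv2.COLOR_BGR2HSV)[t:b,l:r];
    print(n,k,hsv[(b-t)//2,(r-l)//2])
# rest
print("rest");
p,uv=cloud(T,None,(310,120,372,212));m=(p[:,2]>.008)&(p[:,2]<.017);q=p[m]
r=cv2.minAreaRect((q[:,:2]*1000).astype(np.float32));print(r)
m=p[:,2]>.07;print("bar",m.sum(),cv2.minAreaRect((p[m][:,:2]*1000).astype(np.float32)),p[m][:,2].max())
m=(p[:,2]>.024)&(p[:,2]<.04);print("strip",cv2.minAreaRect((p[m][:,:2]*1000).astype(np.float32)))
print("probes")
for c,b in((S,(140,195,190,280)),(T,(430,145,480,230))):
    p,uv=cloud(c,None,b)
    m=p[:,2]>.02;p=p[m]
    for n,k in(("near",p[:,0]<.50),("far",p[:,0]>.505)):
        q=p[k]
        print(n,len(q),[ (z,(q[(abs(q[:,2]-z)<.005)][:,:2].mean(0)*1000).round(),np.ptp(q[(abs(q[:,2]-z)<.005)][:,:2],axis=0).round(3)) for z in(.055,.062,.08,.1,.12,.135) if (abs(q[:,2]-z)<.005).sum()>2],np.sort(q[:,2])[-8:])
o=[]
for im,(l,t,r,b) in((S["color"],(345,140,515,245)),(S["color"],(135,185,220,285)),(T["color"],(300,110,480,240))):
    o.append(cv2.resize(im[t:b,l:r],None,fx=260/(b-t),fy=260/(b-t),interpolation=3))
a=np.hstack(o[:2]);b=o[2]
w=max(a.shape[1],b.shape[1]);f=lambda x:np.pad(x,((0,0),(0,w-x.shape[1]),(0,0)))
cv2.imwrite("pics/c.png",np.vstack([f(a),f(b)]))
E
```

```text
bench z [np.float64(0.0009), np.float64(0.0003)]
scene A
2378 z 0.0262 c 521.0209350585938 477.63055419921875 wh 81.21791076660156 282.9582214355469 ang 8.724977493286133
scene B
1435 z 0.0187 c 521.6729736328125 249.26161193847656 wh 56.77592468261719 204.22926330566406 ang 77.03573608398438
scene C
1689 z 0.026 c 225.28773498535156 313.6441955566406 wh 277.8057556152344 85.7613754272461 ang 63.88808059692383
top A
3077 z 0.0251 c 520.2018432617188 477.94268798828125 wh 79.59235382080078 280.45086669921875 ang 8.503948211669922
top B
1551 z 0.0181 c 520.976806640625 250.4072265625 wh 56.459434509277344 200.3302459716797 ang 76.90684509277344
top C
3451 z 0.0253 c 223.4402313232422 314.4835205078125 wh 280.4610595703125 79.76083374023438 ang 63.527366638183594
S A [ 14 185 116]
S B [ 14 159 114]
S C [ 14 169 113]
T A [ 13 178 122]
T B [ 14 175 124]
T C [ 13 177 125]
rest
((573.9962158203125, 25.79914093017578), (119.97945404052734, 220.9657440185547), 82.64141082763672)
bar 305 ((621.6080932617188, 19.580867767333984), (98.80874633789062, 20.146350860595703), 84.04370880126953) 0.110
[... 1003 characters left out ...]
 -260.]), array([0.073, 0.072])), (0.08, array([ 450., -254.]), array([0.023, 0.01 ])), (0.1, array([ 453., -254.]), array([0.024, 0.008])), (0.12, array([ 450., -254.]), array([0.019, 0.009])), (0.135, array([ 453., -263.]), array([0.026, 0.026]))] [0.1387 0.1387 0.1395 0.14   0.1401 0.1401 0.1403 0.1407]
far 534 [(0.055, array([ 532., -249.]), array([0.019, 0.038])), (0.062, array([ 543., -251.]), array([0.052, 0.05 ])), (0.08, array([ 541., -250.]), array([0.036, 0.026])), (0.1, array([ 541., -249.]), array([0.027, 0.028])), (0.12, array([ 541., -248.]), array([0.031, 0.022])), (0.135, array([ 542., -247.]), array([0.029, 0.019]))] [0.1608 0.1609 0.161  0.1612 0.1613 0.1613 0.1616 0.1617]
```

View pics/c.png

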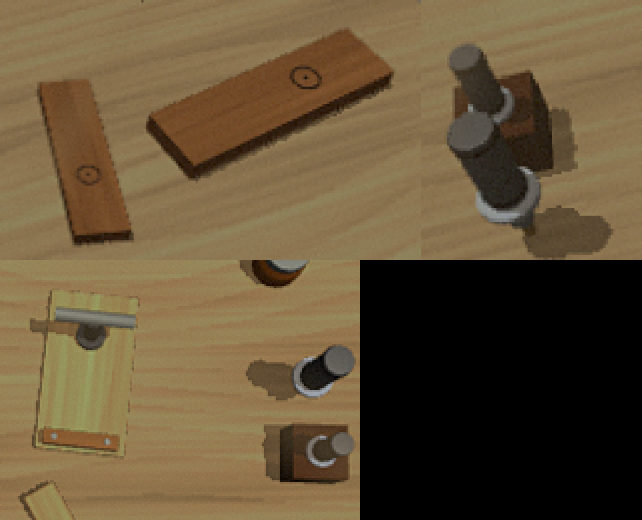

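Board B measures 200 x 56 x 18 mm, while A and C are 280 x 80 x 25. The probe in the block has a 28 mm handle with its top at 0.138; the free one is bigger. So I'll use board B and the block's probe, and the close crop confirms both. Next is a small motion planner.

```bash
cat > plan.py <<'E'
from h import *
from scipy.spatial.transform import Rotation as Ro
def plan(R1,p1,g,start=None,vmax=.8,dec=2,R0=None,p0=None):
    """rows (straight line, even turn) from the pose to R1,p1"""
    if R0 is None:
        o=arm.get_obs();R0=np.array(o["tcp_rot"]);p0=np.array(o["tcp_pos"])
    U,_,V=np.linalg.svd(R0);R0=U@V
    rv=Ro.from_matrix(R0.T@R1).as_rotvec(degrees=True);d=np.array(p1)-p0
    N=max(1,int(np.ceil(max(np.linalg.norm(d)/.025/vmax,np.linalg.norm(rv)/5/vmax))))
    R,p=R0.copy(),p0.copy();rows=[]
    for k in range(1,N+1):
        a=(1-np.cos(np.pi*k/N))/2 if False else k/N
        s=np.round(R.T@(p0+d*a-p)/.025,dec);p=p+R@s*.025
        Rg=R0@Ro.from_rotvec(rv*a,degrees=True).as_matrix()
        t=np.round(Ro.from_matrix(R.T@Rg).as_rotvec(degrees=True)/5,dec);R=R@Ro.from_rotvec(t*5,degrees=True).as_matrix()
        rows.append([list(map(float,s)),list(map(float,t)),g])
    print(N,str(rows).replace(" ",""))
    return R,p
def down(yx,yy):  # tool down, jaws along (yx,yy)
    y=np.array([yx,yy,0])/np.hypot(yx,yy);z=np.array([0,0,-1.]);return np.c_[np.cross(y,z),y,z]
def u(deg): return np.array([np.cos(np.radians(deg)),np.sin(np.radians(deg)),0])
RC=np.array([.5735,.0258,0]);RY=-7.3   # rest
def rest(x,y,z): return RC+x*u(RY)+y*u(RY+90)+[0,0,z]
def lean():  # tool square to leaning board
    a=np.radians(38);rx=u(RY);y=u(RY+90);z=rx*np.sin(a)-np.array([0,0,np.cos(a)]);return np.c_[np.cross(y,z),y,z]
E
python3 - <<'E'
from plan import *
R=down(*u(76.97)[:2]);R0,p0=plan(R,[.5213,.2498,.08],85)
plan(R,[.5213,.2498,.001],85,R0=R0,p0=p0)
E
```

```text
24 [[[-0.65,-0.33,0.25],[0.0,-0.0,-0.07],85],[[-0.65,-0.34,0.25],[0.0,-0.0,-0.08],85],[[-0.65,-0.34,0.26],[0.0,-0.0,-0.07],85],[[-0.64,-0.34,0.25],[0.0,-0.0,-0.07],85],[[-0.64,-0.35,0.25],[0.0,-0.0,-0.08],85],[[-0.64,-0.35,0.25],[0.0,-0.0,-0.07],85],[[-0.64,-0.36,0.25],[0.0,-0.0,-0.08],85],[[-0.64,-0.36,0.26],[0.0,-0.0,-0.07],85],[[-0.63,-0.36,0.25],[0.0,-0.0,-0.07],85],[[-0.63,-0.37,0.25],[0.0,-0.0,-0.08],85],[[-0.63,-0.38,0.25],[0.0,-0.0,-0.07],85],[[-0.63,-0.37,0.26],[0.0,-0.0,-0.07],85],[[-0.62,-0.38,0.25],[0.0,-0.0,-0.08],85],[[-0.62,-0.39,0.25],[0.0,-0.0,-0.07],85],[[-0.62,-0.39,0.25],[0.0,-0.0,-0.08],85],[[-0.62,-0.39,0.25],[0.0,-0.0,-0.07],85],[[-0.61,-0.4,0.26],[0.0,-0.0,-0.07],85],[[-0.61,-0.4,0.25],[0.0,-0.0,-0.08],85],[[-0.61,-0.4,0.25],[0.0,-0.0,-0.07],85],[[-0.6,-0.41,0.25],[0.0,-0.0,-0.07],85],[[-0.61,-0.41,0.25],[0.0,0.0,-0.08],85],[[-0.6,-0.42,0.26],[0.0,0.0,-0.07],85],[[-0.6,-0.42,0.25],[0.0,0.0,-0.08],85],[[-0.59,-0.42,0.25],[0.0,0.0,-0.07],85]]
4 [[[-0.0,-0.0,0.79],[0.0,0.0,0.0],85],[[-0.0,-0.0,0.79],[0.0,0.0,0.0],85],[[-0.0,-0.0,0.79],[0.0,0.0,0.0],85],[[-0.0,-0.0,0.79],[0.0,0.0,0.0],85]]
```

jog_arm --rows '[[[-0.62,-0.38,0.25],[0,0,-0.07],85],[[-0.62,-0.38,0.25],[0,0,-0.08],85],[[-0.62,-0.38,0.25],[0,0,-0.07],85],[[-0.62,-0.38,0.25],[0,0,-0.08],85],[[-0.62,-0.38,0.25],[0,0,-0.07],85],[[-0.62,-0.38,0.25],[0,0,-0.08],85],[[-0.62,-0.38,0.25],[0,0,-0.07],85],[[-0.62,-0.38,0.25],[0,0,-0.08],85],[[-0.62,-0.38,0.25],[0,0,-0.07],85],[[-0.62,-0.38,0.25],[0,0,-0.08],85],[[-0.62,-0.38,0.25],[0,0,-0.07],85],[[-0.62,-0.38,0.25],[0,0,-0.08],85]]'

```text
time_s: 2.0
tcp_pos: [0.3698, 0.4091, 0.1562]
tcp_rot: [[-0.954, 0.298, 0.0], [0.298, 0.954, 0.0], [-0.0, 0.0, -1.0]]
wrist_force: [0.6, -0.1, 0.0]
gripper_width: 0.085
```

jog_arm --rows '[[[-0.62,-0.38,0.25],[0,0,-0.07],85],[[-0.62,-0.38,0.25],[0,0,-0.08],85],[[-0.62,-0.38,0.25],[0,0,-0.07],85],[[-0.62,-0.38,0.25],[0,0,-0.08],85],[[-0.62,-0.38,0.25],[0,0,-0.07],85],[[-0.62,-0.38,0.25],[0,0,-0.08],85],[[-0.62,-0.38,0.25],[0,0,-0.07],85],[[-0.62,-0.38,0.25],[0,0,-0.08],85],[[-0.62,-0.38,0.25],[0,0,-0.07],85],[[-0.62,-0.38,0.25],[0,0,-0.08],85],[[-0.62,-0.38,0.25],[0,0,-0.07],85],[[0,0,0],[0,0,0],85]]'

```text
time_s: 3.0
tcp_pos: [0.5071, 0.2612, 0.0866]
tcp_rot: [[-0.973, 0.232, 0.0], [0.232, 0.973, -0.001], [-0.0, -0.001, -1.0]]
wrist_force: [-0.1, -0.2, -0.8]
gripper_width: 0.085
```

```bash
cat >> plan.py <<'E'
def go(R1,p1):
    """total turn (units, now's tool axes), then total shift (units, target's axes)"""
    o=arm.get_obs();R0=np.array(o["tcp_rot"]);p0=np.array(o["tcp_pos"])
    t=Ro.from_matrix(R0.T@R1).as_rotvec(degrees=True)/5
    d=np.array(p1)-p0
    print("t",round(o["time_s"],2),"tcp",p0,"F",np.array(o["wrist_force"]).round(2),"w",round(o["gripper_width"]*1000,1),"\n turn",t.round(3),"shift_after",(R1.T@d/.025).round(3),"shift_now",(R0.T@d/.025).round(3))
E
python3 - <<'E'
from plan import *
go(down(*u(76.97)[:2]),[.5213,.2498,.001])
E
```

```text
t 3.0 tcp [0.5071 0.2612 0.0866] F [-0.14 -0.23 -0.77] w 85.0 
 turn [-0.013  0.004 -0.075] shift_after [-0.656 -0.318  3.424] shift_now [-0.657 -0.31   3.425]
```

jog_arm --rows '[[[-0.66,-0.32,0.5],[0,0,-0.07],85],[[0,0,0.9],[0,0,0],85],[[0,0,0.9],[0,0,0],85],[[0,0,0.6],[0,0,0],85],[[0,0,0.4],[0,0,0],85],[[0,0,0.1],[0,0,0],80],[[0,0,0],[0,0,0],70]]'

```text
time_s: 3.58
tcp_pos: [0.5191, 0.2521, 0.002]
tcp_rot: [[-0.975, 0.223, -0.001], [0.223, 0.975, -0.0], [0.001, -0.001, -1.0]]
wrist_force: [-0.8, 0.9, 0.5]
gripper_width: 0.0706
```

jog_arm --rows '[[[0,0,0],[0,0,0],40],[[0,0,0],[0,0,0],40],[[0,0,0],[0,0,0],40],[[0,0,0],[0,0,0],40],[[0,0,0],[0,0,0],40],[[0,0,0],[0,0,0],40]]'

```text
time_s: 4.08
tcp_pos: [0.5211, 0.2526, 0.0041]
tcp_rot: [[-0.975, 0.224, 0.003], [0.224, 0.975, 0.001], [-0.002, 0.002, -1.0]]
wrist_force: [0.3, 0.3, 6.4]
gripper_width: 0.0544
```

jog_arm --rows '[[[0,0,-0.3],[0,0,0],40],[[0,0,-0.7],[0,0,0],40],[[0,0,-1],[0,0,0],40],[[0,0,-1],[0,0,0],40],[[0,0,-1],[0,0,0],40],[[0,0,-1],[0,0,0],40],[[0,0,-1],[0,0,0],40],[[0,0,-1],[0,0,0],40],[[0,0,-0.5],[0,0,0],40],[[0,0,0],[0,0,0],40]]'

```text
time_s: 4.92
tcp_pos: [0.5219, 0.2527, 0.1938]
tcp_rot: [[-0.975, 0.224, 0.007], [0.224, 0.975, 0.003], [-0.006, 0.004, -1.0]]
wrist_force: [0.3, 0.3, -1.2]
gripper_width: 0.0542
```

```bash
python3 - <<'E'
from plan import *
# grasp: TCP 4 mm above underside, at board centre; hover 30 mm clear along the normal
go(lean(),rest(.005,0,.074)-lean()[:,2]*.034)
c=arm.capture("scene");p,uv=cloud(c,None,(330,60,480,260))
c2=arm.capture("wrist")
cv2.imwrite("pics/d.png",np.hstack([cv2.resize(c["color"][60:260,250:450],(400,400)),cv2.resize(c2["color"],(400,250))[:400] if 0 else np.pad(cv2.resize(c2["color"],(400,250)),((0,150),(0,0),(0,0)))]))
E
```

```text
t 4.92 tcp [0.5219 0.2527 0.1938] F [ 0.32  0.34 -1.16] w 54.2 
 turn [-0.333 -7.525 -1.097] shift_after [ 0.269 -8.74   4.509] shift_now [-3.388 -8.461  3.705]
```

View pics/d.png

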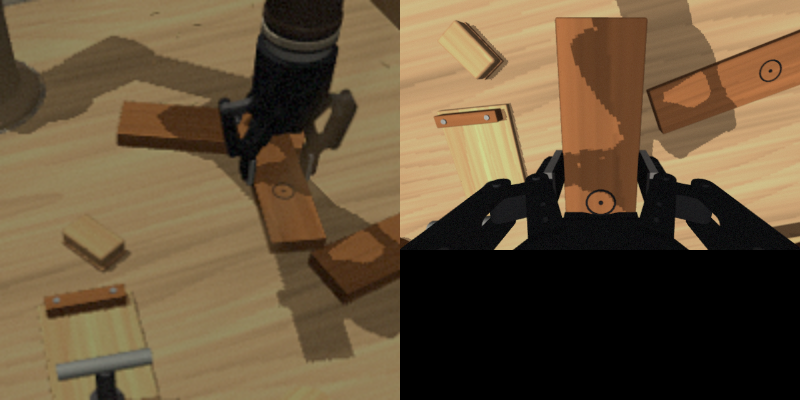

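The board hangs straight in the gripper, with the ring at wrist (600,202) on the far side of the fingers. Now I'll turn it and carry it over the rest.

jog_arm --rows '[[[0,-0.4,0],[-0.03,-0.4,-0.06],40],[[0,-0.9,0],[-0.03,-0.75,-0.11],40],[[0,-0.9,0],[-0.03,-0.75,-0.11],40],[[0,-0.9,0],[-0.03,-0.75,-0.11],40],[[0,-0.9,0],[-0.03,-0.75,-0.11],40],[[0,-0.9,0],[-0.03,-0.75,-0.11],40],[[0,-0.9,0],[-0.03,-0.75,-0.11],40],[[0,-0.9,0],[-0.03,-0.75,-0.11],40],[[0,-0.9,0],[-0.03,-0.75,-0.11],40],[[0,-0.6,0],[-0.03,-0.75,-0.11],40],[[0,-0.3,0],[-0.03,-0.75,-0.11],40],[[0,0,0],[0,-0.35,-0.04],40]]'

```text
time_s: 6.02
tcp_pos: [0.4762, 0.0412, 0.1841]
tcp_rot: [[-0.751, 0.122, 0.648], [0.085, 0.992, -0.088], [-0.654, -0.011, -0.756]]
wrist_force: [1.0, -0.6, -1.1]
gripper_width: 0.0544
```

```bash
python3 - <<'E'
from plan import *
go(lean(),rest(.005,0,.074)-lean()[:,2]*.034)
o=arm.get_obs();c=arm.capture("wrist")
# board face plane in the tool frame
b=arm.boxes_of("board",c);print([(x["bbox"],round(x["confidence"],2)) for x in b[:3]])
r=rays(c,[[u_,v] for u_ in range(275,370,3) for v in range(40,300,3)]);ij=[(v,u_) for u_ in range(275,370,3) for v in range(40,300,3)]
z=np.array([c["range_z"][i] for i in ij]);r=(r*z[:,None])[z>0];H=c["hand_eye"];q=r@H[:3,:3].T+H[:3,3]
q=q[(abs(q[:,1])<.027)&(q[:,2]>-.04)&(q[:,2]<.02)]
m=np.median(q[:,2]);A=np.c_[q[:,:2],np.ones(len(q))];
for _ in range(4):
    s=np.linalg.lstsq(A,q[:,2],rcond=None)[0];k=abs(A@s-q[:,2])<.003;A,q=A[k],q[k]
print(len(q),"z=ax+by+c",s, "x range",q[:,0].min(),q[:,0].max(),"y",q[:,1].min(),q[:,1].max())
W=q@o["tcp_rot"].T+o["tcp_pos"]
n=np.array(o["tcp_rot"])@np.array([s[0],s[1],-1]);n/=np.linalg.norm(n);print("face normal",n,"slope",np.degrees(np.arccos(n[2])))
E
```

```text
t 6.02 tcp [0.4762 0.0412 0.1841] F [ 0.99 -0.6  -1.07] w 54.4 
 turn [-0.062  0.574  0.124] shift_after [-0.55  -0.117  4.657] shift_now [-0.315 -0.096  4.679]
[([247.5, 27.2, 397.2, 344.9], 0.85)]
2766 z=ax+by+c [-0.0003  0.0016 -0.013 ] x range -0.017239853155242485 0.09456144352333791 y -0.0220273105381514 0.022048808446262863
face normal [-0.648   0.0898  0.7563] slope 40.85978313061063
```

```bash
python3 - <<'E'
from plan import *
c=arm.capture("wrist");H=c["hand_eye"]
hs=cv2.cvtColor(c["color"],cv2.COLOR_BGR2HSV)
u_=np.arange(260,385);v=40
for col in(300,320,340):
    q=rays(c,[[col,v] for v in range(5,60)])*c["range_z"][5:60,col][:,None]
    q=q@H[:3,:3].T+H[:3,3];k=(abs(q[:,2]+.013)<.004);print(col,"foot x",q[k,0].max(),"y",q[k,1].mean())
q=(rays(c,[[x,60] for x in range(230,420)])*c["range_z"][60,230:420][:,None])@H[:3,:3].T+H[:3,3];k=abs(q[:,2]+.013)<.004;print("edges y",q[k,1].min(),q[k,1].max(),"x",q[k,0].mean())
q=(rays(c,[[x,250] for x in range(230,420)])*c["range_z"][250,230:420][:,None])@H[:3,:3].T+H[:3,3];k=abs(q[:,2]+.013)<.004;print("edges y",q[k,1].min(),q[k,1].max(),"x",q[k,0].mean())
E
```

```text
300 foot x 0.0989523325826599 y -0.00805020781292283
320 foot x 0.09909162078982386 y -0.0005063968960487069
340 foot x 0.09830645445374765 y 0.007030192306880397
edges y -0.02772463115660246 0.027762223229580444 x 0.08744369715727857
edges y -0.03279342271652207 0.029398101984408634 x 0.008345038378505506
```

jog_arm --rows '[[[-0.28,-0.06,0.5],[-0.03,0.3,0.06],40],[[-0.27,-0.05,0.9],[-0.03,0.27,0.06],40],[[0,0,1],[0,0,0],40],[[0,0,1],[0,0,0],40],[[0,0,0.7],[0,0,0],40],[[0,0,0.2],[0,0,0],40],[[0,0,0],[0,0,0],40]]'

```text
time_s: 6.75
tcp_pos: [0.5519, 0.0305, 0.1228]
tcp_rot: [[-0.778, 0.126, 0.615], [0.098, 0.992, -0.08], [-0.62, -0.002, -0.784]]
wrist_force: [-0.4, -0.2, -1.1]
gripper_width: 0.0542
```

```bash
python3 - <<'E'
from plan import *
go(lean(),rest(.005,0,.074)-lean()[:,2]*.005)
c=arm.capture("scene");cv2.imwrite("pics/e.png",cv2.resize(c["color"][140:310,210:410],(800,680))[:600])
E
```

```text
t 6.75 tcp [0.5519 0.0305 0.1228] F [-0.45 -0.19 -1.08] w 54.2 
 turn [-0.013  0.068  0.021] shift_after [ 0.349 -0.075  2.004] shift_now [ 0.361 -0.072  2.002]
```

View pics/e.png

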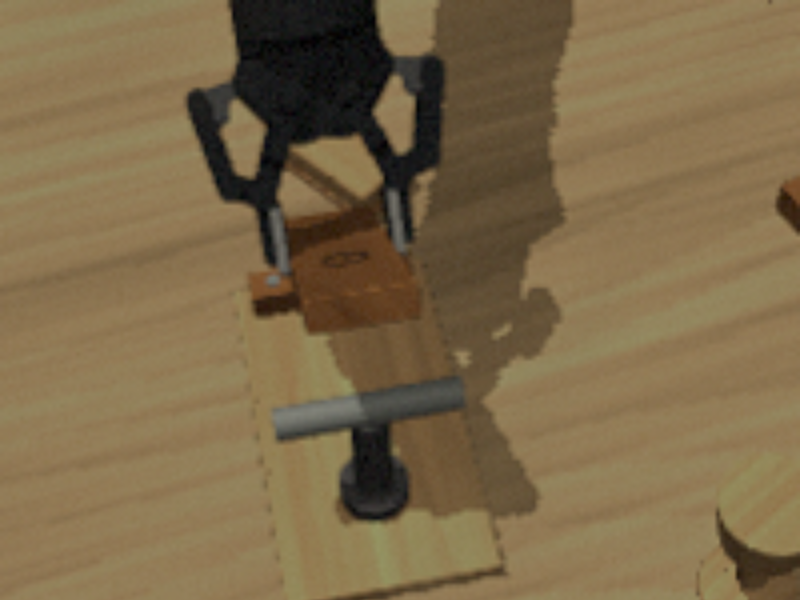

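jog_arm --rows '[[[0,-0.07,0.3],[0,0.07,0.02],40],[[0,0,0.6],[0,0,0],40],[[0,0,0.6],[0,0,0],40],[[0,0,0.3],[0,0,0],40],[[0,0,0],[0,0,0],40]]'

```text
time_s: 7.22
tcp_pos: [0.5815, 0.0236, 0.1006]
tcp_rot: [[-0.791, 0.126, 0.599], [0.103, 0.992, -0.073], [-0.603, 0.004, -0.797]]
wrist_force: [-0.3, -0.6, -0.3]
gripper_width: 0.0542
```

jog_arm --rows '[[[0.12,0,0.04],[0,0,0],40],[[0.1,0,0],[0,0,0],40],[[0,0,0],[0,0,0],40]]'

```text
time_s: 7.47
tcp_pos: [0.5758, 0.0239, 0.0982]
tcp_rot: [[-0.794, 0.125, 0.595], [0.103, 0.992, -0.072], [-0.599, 0.004, -0.801]]
wrist_force: [-0.2, 0.6, -0.7]
gripper_width: 0.0543
```

```bash
python3 - <<'E'
from plan import *
go(lean(),rest(.005,0,.074)-lean()[:,2]*.005+lean()[:,0]*.001)
E
```

```text
t 7.47 tcp [0.5758 0.0239 0.0982] F [-0.21  0.57 -0.68] w 54.3 
 turn [ 0.053 -0.236 -0.011] shift_after [0.56  0.063 0.623] shift_now [0.547 0.06  0.635]
```

jog_arm --rows '[[[0,0,0],[0,0,0],40],[[0,0,0],[0,0,0],40],[[0,0,0],[0,0,0],40]]'

```text
time_s: 7.72
tcp_pos: [0.5769, 0.0239, 0.0987]
tcp_rot: [[-0.793, 0.125, 0.596], [0.103, 0.992, -0.071], [-0.6, 0.005, -0.8]]
wrist_force: [0.0, 0.1, -1.4]
gripper_width: 0.0543
```

jog_arm --rows '[[[0.2,0,0.2],[0,-0.12,0],40],[[0,0,0],[0,0,0],40],[[0,0,0],[0,0,0],40]]'

```text
time_s: 7.97
tcp_pos: [0.577, 0.0229, 0.0975]
tcp_rot: [[-0.794, 0.124, 0.595], [0.103, 0.992, -0.069], [-0.599, 0.006, -0.8]]
wrist_force: [0.1, 1.0, -0.9]
gripper_width: 0.0543
```

```bash
python3 - <<'E'
from plan import *
go(lean(),rest(.005,0,.074)-lean()[:,2]*.005+lean()[:,0]*.001)
c=arm.capture("scene");cv2.imwrite("pics/f.png",cv2.resize(c["color"][170:310,240:380],(600,600),interpolation=cv2.INTER_CUBIC))
E
```

```text
t 7.97 tcp [0.577  0.0229 0.0975] F [ 0.09  0.96 -0.94] w 54.3 
 turn [ 0.083 -0.234 -0.014] shift_after [0.582 0.096 0.572] shift_now [0.57  0.091 0.584]
```

View pics/f.png

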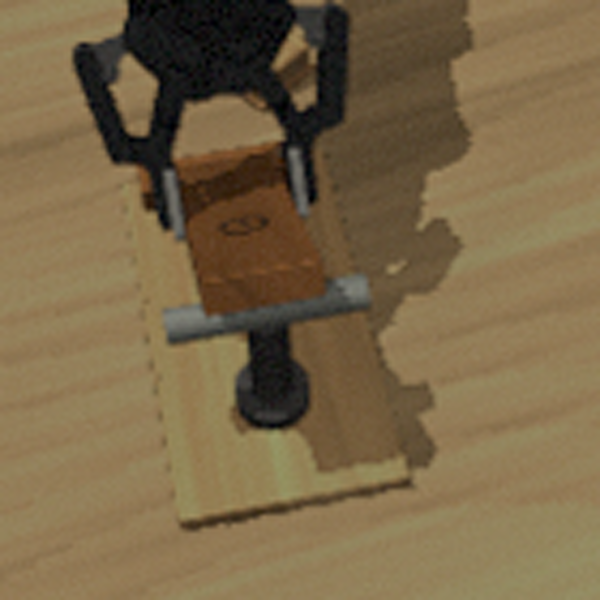

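```bash
python3 - <<'E'
from plan import *
o=arm.get_obs();print(np.array(o["qpos"]),np.array(o["qd"]),np.array(o["tau"]),o["torque"])
E
```

```text
[  0.1961  10.8802 130.8654 -68.386    4.3786 -15.5972] [-0.047   0.0165 -0.0443 -0.0483 -0.0461  0.0075] [ -0.0058 -28.9151 -20.1828  -0.1925  -0.7337  -0.0012] [-0.0185  0.3733 -0.0217]
```

The wrist joints are at their limits here (q4 -68.4, q5 4.4): with the tool at 38° it lines up with the forearm. I'll put the board back down and re-grasp it with the tool tilted about 23° backwards relative to the board. The tool then only needs about 15° at the rest. The probe gets the same treatment.

jog_arm --rows '[[[0,0,-0.4],[0,0,0],40],[[0,0,-0.8],[0,0,0],40],[[0,0,-0.9],[0,0,0],40],[[0,0,-0.9],[0,0.2,0],40],[[0,0,-0.9],[0,0.5,0],40],[[0,0,-0.5],[0,0.7,0.1],40],[[0,0.4,0],[0,0.8,0.1],40],[[0,0.8,0],[0,0.8,0.1],40],[[0,0.9,0],[0,0.8,0.1],40],[[0,0.9,0],[0,0.8,0.1],40],[[0,0.9,0],[0,0.8,0.1],40],[[0,0.9,0],[0,0.8,0.1],40]]'

```text
time_s: 9.02
tcp_pos: [0.5427, 0.1471, 0.1747]
tcp_rot: [[-0.977, 0.184, 0.108], [0.185, 0.983, 0.003], [-0.106, 0.023, -0.994]]
wrist_force: [1.0, -0.4, -0.5]
gripper_width: 0.0542
```

jog_arm --rows '[[[0,0.9,0],[0,0.8,0.1],40],[[0,0.9,0],[0,0.6,0.1],40],[[0,0.9,0],[0,0,0.1],40],[[0,0.7,0],[0,0,0.1],40],[[0,0.4,0],[0,0,0],40],[[0,0,0],[0,0,0],40],[[0,0,0],[0,0,0],40]]'

```text
time_s: 9.6
tcp_pos: [0.561, 0.2388, 0.176]
tcp_rot: [[-0.976, 0.217, -0.01], [0.216, 0.976, 0.024], [0.015, 0.022, -1.0]]
wrist_force: [-0.6, -0.6, -0.7]
gripper_width: 0.0541
```

```bash
python3 - <<'E'
from plan import *
go(down(*u(76.97)[:2]),[.5213,.2498,.006]);print(arm.get_obs()["qpos"])
E
```

```text
t 9.6 tcp [0.561  0.2388 0.176 ] F [-0.58 -0.64 -0.65] w 54.1 
 turn [ 0.249 -0.169  0.105] shift_after [1.645 0.07  6.801] shift_now [ 1.544 -0.063  6.825]
[ 18.1854  19.1811  98.4157   1.6937  62.4974 -60.0947]
```

jog_arm --rows '[[[0.6,0,0.5],[0.25,-0.17,0.1],40],[[0.6,0,1],[0,0,0],40],[[0.4,0,1],[0,0,0],40],[[0,0,1],[0,0,0],40],[[0,0,1],[0,0,0],40],[[0,0,1],[0,0,0],40],[[0,0,0.6],[0,0,0],40],[[0,0,0.4],[0,0,0],40],[[0,0,0.2],[0,0,0],40],[[0,0,0],[0,0,0],40]]'

```text
time_s: 10.43
tcp_pos: [0.5218, 0.2474, 0.0084]
tcp_rot: [[-0.974, 0.227, -0.001], [0.227, 0.974, 0.0], [0.001, -0.0, -1.0]]
wrist_force: [0.1, -0.4, -1.5]
gripper_width: 0.054
```

```bash
python3 - <<'E'
from plan import *
go(down(*u(76.97)[:2]),[.5213,.2498,.005])
E
```

```text
t 10.43 tcp [0.5218 0.2474 0.0084] F [ 0.12 -0.39 -1.48] w 54.0 
 turn [-0.002 -0.01  -0.018] shift_after [0.039 0.089 0.136] shift_now [0.039 0.089 0.136]
```

jog_arm --rows '[[[0,0,0.12],[0,0,0],40],[[0,0,0],[0,0,0],85],[[0,0,0],[0,0,0],85],[[0,0,0],[0,0,0],85],[[0,0,-0.5],[0,0,0],85],[[0,0,-0.9],[0,0.4,0],85],[[0,0,-0.2],[0,0.9,0],85],[[0,0,0],[0,0.9,0],85],[[0,0,0],[0,0.9,0],85],[[0,0,0],[0,0.9,0],85],[[0,0,0],[0,0.6,0],85],[[0,0,0],[0,0,0],85]]'

```text
time_s: 11.43
tcp_pos: [0.5251, 0.2478, 0.0467]
tcp_rot: [[-0.897, 0.228, -0.378], [0.209, 0.974, 0.09], [0.389, 0.002, -0.921]]
wrist_force: [-0.2, 0.0, -1.1]
gripper_width: 0.0849
```

```bash
cat >> plan.py <<'E'
TILT=23
def yrot(R,deg): return R@Ro.from_rotvec([0,deg,0],degrees=True).as_matrix()
E
python3 - <<'E'
from plan import *
T=pickle.load(open("top.pkl","rb"));c=arm.capture("scene")
p,uv=cloud(c,None,(340,150,410,245));m=(p[:,2]>.012)&(p[:,2]<.024);p=p[m]
print(len(p),cv2.minAreaRect((p[:,:2]*1000).astype(np.float32)))
go(yrot(down(*u(76.97)[:2]),23),[.5218,.2474,.009])
print(arm.get_obs()["qpos"])
E
```

```text
1093 ((531.9668579101562, 275.759033203125), (118.2082748413086, 202.90365600585938), 77.18171691894531)
t 11.48 tcp [0.524  0.248  0.0466] F [ 0.27  0.74 -0.55] w 85.0 
 turn [ 0.026  0.028 -0.013] shift_after [-0.514 -0.045  1.417] shift_now [-0.51  -0.047  1.418]
[ 15.1609  37.2901  91.5639  11.2584  71.8039 -67.1946]
```

jog_arm --rows '[[[-0.17,-0.02,0.47],[0,0,0],85],[[-0.17,-0.02,0.47],[0,0,0],85],[[-0.17,-0.01,0.47],[0,0,0],85],[[0,0,0],[0,0,0],60],[[0,0,0],[0,0,0],40],[[0,0,0],[0,0,0],40],[[0,0,0],[0,0,0],40],[[0,0,0],[0,0,0],40],[[0,0,0],[0,0,0],40],[[0,0,0],[0,0,0],40]]'

```text
time_s: 12.32
tcp_pos: [0.5204, 0.2476, 0.0088]
tcp_rot: [[-0.897, 0.226, -0.38], [0.208, 0.974, 0.089], [0.39, 0.001, -0.921]]
wrist_force: [-0.7, -0.1, -2.6]
gripper_width: 0.0543
```

jog_arm --rows '[[[0.1,0,-0.3],[0,0,0],40],[[0.3,0,-0.7],[0,0,0],40],[[0.39,0,-0.92],[0,0,0],40],[[0.39,0,-0.92],[0,0,0],40],[[0.39,0,-0.92],[0,0,0],40],[[0.39,0,-0.92],[0,0,0],40],[[0.39,0,-0.92],[0,0,0],40],[[0.39,0,-0.92],[0,0,0],40],[[0.2,0,-0.5],[0,0,0],40],[[0,0,0],[0,0,0],40]]'

```text
time_s: 13.15
tcp_pos: [0.5235, 0.248, 0.2033]
tcp_rot: [[-0.9, 0.226, -0.373], [0.207, 0.974, 0.092], [0.384, 0.005, -0.923]]
wrist_force: [0.6, -0.1, -0.5]
gripper_width: 0.0541
```

```bash
cat > bh.py <<'E'
from plan import *
def board_in_hand():
    o=arm.get_obs();c=arm.capture("wrist");H=c["hand_eye"]
    p,uv=cloud(c,{"tcp_rot":np.eye(3),"tcp_pos":np.zeros(3)},(240,0,400,310))
    hs=cv2.cvtColor(c["color"],cv2.COLOR_BGR2HSV)[uv[:,1],uv[:,0]]
    q=p[(abs(p[:,1])<.03)&(p[:,2]<.1)&(p[:,2]>-.1)&(hs[:,1]>80)&(p[:,0]>.015)]
    f=q[abs(q[:,1])<.024]
    for i in range(8):
        A=np.c_[f[:,:2],np.ones(len(f))];s=np.linalg.lstsq(A,f[:,2],rcond=None)[0]
        k=abs(A@s-f[:,2])<(.01 if i<4 else .002);f=f[k]
    n=np.array([s[0],s[1],-1]);n/=np.linalg.norm(n)     # outward face normal (tool -z side)
    k=abs(np.c_[q[:,:2],np.ones(len(q))]@s-q[:,2])<.003;q=q[k]
    return o,c,n,s,q
if __name__=="__main__":
    o,c,n,s,q=board_in_hand()
    print("n",n,"tilt",np.degrees(np.arctan2(n[0],-n[2])),"s",s,len(q))
    bx=-np.cross([0,1,0],n)*-1;bx/=np.linalg.norm(bx)
    if bx[0]<0: bx=-bx
    print("dir to foot",bx,"foot at",(q@bx).max(),np.percentile(q@bx,99.5),"width",q[:,1].min(),q[:,1].max())
    print("face: n.TCPoffset",(q@n).mean(), "o",o["tcp_pos"])
    cv2.imwrite("pics/w.png",c["color"])
E
python3 bh.py
```

```text
n [ 0.3921  0.0001 -0.9199] tilt 23.08501641460891 s [ 0.4262  0.0002 -0.0094] 17788
dir to foot [ 0.9199 -0.      0.3921] foot at 0.09469873361704488 0.09360166221021994 width -0.028030486247872903 0.028573401932485802
face: n.TCPoffset 0.008663490710030919 o [0.5235 0.248  0.2033]
```

```bash
cat >> plan.py <<'E'
def tgt(up,nrm):
    L=lean();return yrot(L,23.08),rest(.005,0,.074)+L[:,0]*(.0058-up)-L[:,2]*(.0093+nrm)
E
python3 -c "
from plan import *
go(*tgt(.012,.06))"
```

```text
t 13.2 tcp [0.5224 0.2475 0.2008] F [-0.77  0.3  -2.71] w 53.8 
 turn [ 0.117 -7.521 -1.173] shift_after [-1.077 -8.536  3.119] shift_now [-3.532 -8.316  1.459]
```

jog_arm --rows '[[[0,-0.4,0],[0.01,-0.4,-0.07],40],[[0,-0.8,0],[0.01,-0.7,-0.11],40],[[0,-0.8,0],[0.01,-0.7,-0.11],40],[[0,-0.8,0],[0.01,-0.7,-0.11],40],[[0,-0.8,0],[0.01,-0.7,-0.11],40],[[0,-0.8,0],[0.01,-0.7,-0.11],40],[[0,-0.8,0],[0.01,-0.7,-0.11],40],[[0,-0.8,0],[0.01,-0.7,-0.11],40],[[0,-0.8,0],[0.01,-0.7,-0.11],40],[[0,-0.8,0],[0.01,-0.7,-0.11],40],[[0,-0.5,0],[0.01,-0.7,-0.11],40],[[0,-0.2,0],[0,-0.2,0],40]]'

```text
time_s: 14.2
tcp_pos: [0.4792, 0.042, 0.1944]
tcp_rot: [[-0.959, 0.128, 0.252], [0.123, 0.992, -0.034], [-0.255, -0.002, -0.967]]
wrist_force: [0.4, 0.4, -1.8]
gripper_width: 0.0537
```

```bash
python3 -c "
from plan import *
go(*tgt(.012,.06));print(arm.get_obs()['qpos'])"
```

```text
t 14.2 tcp [0.4792 0.042  0.1944] F [ 0.42  0.35 -1.82] w 53.7 
 turn [-0.024 -0.033 -0.006] shift_after [-1.789 -0.164  3.04 ] shift_now [-1.798 -0.157  3.035]
[  1.3543  -4.5568 124.3788  -3.2378  45.6491 -79.3315]
```

jog_arm --rows '[[[-0.45,-0.04,0.5],[0,-0.03,0],40],[[-0.45,-0.04,0.8],[0,0,0],40],[[-0.45,-0.04,0.8],[0,0,0],40],[[-0.44,-0.04,0.6],[0,0,0],40],[[0,0,0.33],[0,0,0],40],[[0,0,0],[0,0,0],40],[[0,0,0],[0,0,0],40]]'

```text
time_s: 14.78
tcp_pos: [0.5439, 0.0315, 0.1347]
tcp_rot: [[-0.958, 0.127, 0.256], [0.123, 0.992, -0.033], [-0.258, -0.001, -0.966]]
wrist_force: [0.1, 0.5, -0.1]
gripper_width: 0.0537
```

```bash
python3 -c "
from plan import *
go(*tgt(.012,.05));go(*tgt(.008,.004))
T=[tgt(.0,.0)[0].T@(tgt(a,b)[1]-tgt(0,0)[1])/.025 for a,b in((.001,0),(0,.001))];print(T)"
```

```text
t 14.78 tcp [0.5439 0.0315 0.1347] F [ 0.11  0.51 -0.07] w 53.7 
 turn [-0.008  0.008  0.001] shift_after [-0.029 -0.076  0.428] shift_now [-0.029 -0.076  0.428]
t 14.78 tcp [0.5439 0.0315 0.1347] F [ 0.11  0.51 -0.07] w 53.7 
 turn [-0.008  0.008  0.001] shift_after [-0.603 -0.076  2.184] shift_now [-0.602 -0.075  2.184]
[array([-0.0368, -0.    , -0.0157]), array([ 0.0157, -0.    , -0.0368])]
```

jog_arm --rows '[[[-0.15,-0.03,0.4],[0,0,0],40],[[-0.15,-0.03,0.6],[0,0,0],40],[[-0.15,-0.02,0.6],[0,0,0],40],[[-0.1,0,0.4],[0,0,0],40],[[-0.05,0,0.18],[0,0,0],40],[[0,0,0],[0,0,0],40],[[0,0,0],[0,0,0],40]]'

```text
time_s: 15.37
tcp_pos: [0.5736, 0.0257, 0.088]
tcp_rot: [[-0.957, 0.127, 0.26], [0.123, 0.992, -0.034], [-0.262, -0.0, -0.965]]
wrist_force: [-0.4, 0.3, -1.6]
gripper_width: 0.0538
```

```bash
python3 -c "
from plan import *
go(*tgt(.0,.00))
c=arm.capture('scene');cv2.imwrite('pics/g.png',cv2.resize(c['color'][170:310,240:380],(600,600),interpolation=cv2.INTER_CUBIC))"
```

```text
t 15.37 tcp [0.5736 0.0257 0.088 ] F [-0.43  0.31 -1.55] w 53.8 
 turn [-0.004  0.057  0.001] shift_after [0.315 0.003 0.341] shift_now [0.317 0.003 0.339]
```

View pics/g.png

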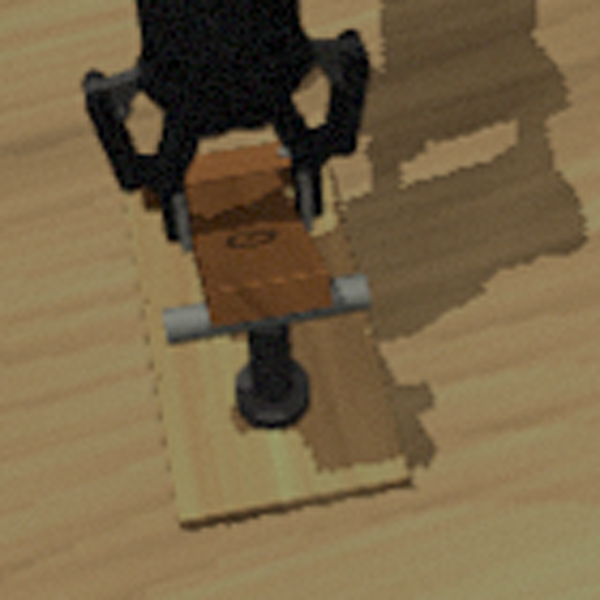

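The board is centred over the bar. I'll set it down in small steps.

jog_arm --rows '[[[0.13,0,0.08],[0,0.06,0],40],[[0.12,0,0.1],[0,0,0],40],[[0,0,0],[0,0,0],40]]'

```text
time_s: 15.67
tcp_pos: [0.5705, 0.0262, 0.083]
tcp_rot: [[-0.957, 0.127, 0.26], [0.122, 0.992, -0.033], [-0.262, 0.0, -0.965]]
wrist_force: [1.9, -0.5, 0.8]
gripper_width: 0.0538
```

jog_arm --rows '[[[0.04,0,0.08],[0,0,0],40],[[0,0,0],[0,0,0],40],[[0,0,0],[0,0,0],40]]'

```text
time_s: 15.92
tcp_pos: [0.5713, 0.0261, 0.0816]
tcp_rot: [[-0.957, 0.127, 0.261], [0.123, 0.992, -0.033], [-0.263, 0.0, -0.965]]
wrist_force: [4.7, -1.0, 4.4]
gripper_width: 0.0535
```

```bash
python3 -c "
from plan import *
go(*tgt(.0,.00));print(arm.get_obs()['torque'])"
```

```text
t 15.92 tcp [0.5713 0.0261 0.0816] F [ 4.71 -0.98  4.4 ] w 53.5 
 turn [0.003 0.068 0.   ] shift_after [ 0.16  -0.002  0.116] shift_now [ 0.161 -0.002  0.115]
[-0.1089 -0.6594  0.0818]
```

jog_arm --rows '[[[0,0,0.08],[0,0,0],40],[[0,0,0],[0,0,0],40],[[0,0,0],[0,0,0],40]]'

```text
time_s: 16.17
tcp_pos: [0.5697, 0.0262, 0.0779]
tcp_rot: [[-0.958, 0.127, 0.257], [0.123, 0.992, -0.033], [-0.259, -0.0, -0.966]]
wrist_force: [4.7, -0.9, 2.2]
gripper_width: 0.0541
```

jog_arm --rows '[[[0,0,0.08],[0,0,0],40],[[0,0,0],[0,0,0],40],[[0,0,0],[0,0,0],40]]'

```text
time_s: 16.42
tcp_pos: [0.5702, 0.0261, 0.0772]
tcp_rot: [[-0.958, 0.127, 0.257], [0.123, 0.992, -0.033], [-0.259, -0.0, -0.966]]
wrist_force: [-1.9, -0.5, 11.5]
gripper_width: 0.054
```

```bash
python3 -c "
from plan import *
go(*tgt(.0,.00));print(arm.get_obs()['torque'])"
```

```text
t 16.42 tcp [0.5702 0.0261 0.0772] F [-1.92 -0.52 11.53] w 54.0 
 turn [-0.004  0.014  0.002] shift_after [ 0.073  0.004 -0.041] shift_now [ 0.073  0.004 -0.041]
[-0.0873 -0.2241 -0.0076]
```

jog_arm --rows '[[[0,0,-0.03],[0,0,0],56],[[0,0,0],[0,0,0],60],[[0,0,0],[0,0,0],70],[[0,0,0],[0,0,0],75],[[0,0,-0.2],[0,0,0],78],[[0,0,-0.5],[0,0,0],78],[[0,0,-0.9],[0,0,0],78],[[0,0,-0.9],[0,0,0],78],[[0,0,-0.9],[0,0,0],78],[[0,0,-0.9],[0,0,0],78],[[0,0,-0.9],[0,0,0],78],[[0,0,-0.9],[0,0,0],78]]'

```text
time_s: 17.42
tcp_pos: [0.5291, 0.0313, 0.2243]
tcp_rot: [[-0.959, 0.127, 0.253], [0.123, 0.992, -0.033], [-0.256, -0.0, -0.967]]
wrist_force: [0.0, -0.5, -0.2]
gripper_width: 0.0778
```

```bash
python3 - <<'E'
from plan import *
o=arm.get_obs();print(o["tcp_pos"],o["qpos"])
def fit(c,ob,box):
    p,uv=cloud(c,ob,box);q=(p-RC)@np.c_[u(RY),u(RY+90),[0,0,1]]
    hs=cv2.cvtColor(c["color"],cv2.COLOR_BGR2HSV)[uv[:,1],uv[:,0]]
    # board face expected: z = 74+... plane; keep near it
    a=np.radians(38);L=np.c_[[np.cos(a),0,np.sin(a)],[0,1,0],[-np.sin(a),0,np.cos(a)]]
    b=(q-[.005,0,.074])@L
    k=(abs(b[:,2]-.018)<.007)&(abs(b[:,1])<.04)&(abs(b[:,0])<.11);b=b[k]
    A=np.c_[b[:,:2],np.ones(len(b))];
    for _ in range(5):
        s=np.linalg.lstsq(A,b[:,2],rcond=None)[0];m=abs(A@s-b[:,2])<.003;A,b=A[m],b[m]
    r=cv2.minAreaRect((b[:,:2]*1000).astype(np.float32))
    print(len(b),"plane dslope/dx,dy,c mm",s[:2],s[2]*1000,"rect",r)
top=arm.capture("top");fit(top,None,(290,110,390,220))
sc=arm.capture("scene");fit(sc,None,(250,180,350,300))
w=arm.capture("wrist");fit(w,o,(0,0,640,400))
for n,c,ob in(("wrist",w,o),("scene",sc,None)):
    cv2.imwrite(f"pics/x{n}.png",c["color"])
    pickle.dump((c,ob),open(f"{n}2.pkl","wb"))
cv2.imwrite("pics/h.png",np.hstack([cv2.resize(w["color"],(480,300)),cv2.resize(sc["color"][180:300,240:360],(300,300),interpolation=2)]))
E
```

```text
[0.5291 0.0313 0.2243] [ -0.2273  -0.9292 117.1131  -2.4234  49.1476 -81.5723]
485 plane dslope/dx,dy,c mm [-0.0063 -0.0047] 18.02603089385568 rect ((70.45281982421875, -1.263376235961914), (55.6540641784668, 60.92953109741211), 89.84318542480469)
755 plane dslope/dx,dy,c mm [-0.003   0.0007] 17.28665541285397 rect ((1.6871795654296875, -0.0469818115234375), (77.08844757080078, 205.30174255371094), 89.96884155273438)
12078 plane dslope/dx,dy,c mm [-0.0081  0.0002] 15.47902812074486 rect ((-5.055030822753906, -0.6072425842285156), (56.145774841308594, 199.39602661132812), 89.88008880615234)
```

View pics/h.png

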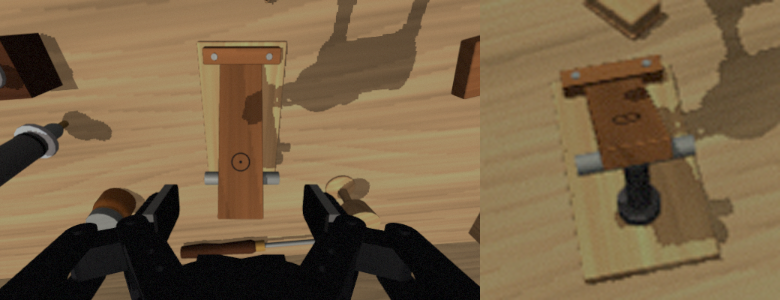

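The board leans square with its foot at the strip. Slope error is 0.3°, it is centred within 1 mm, and the ring is at wrist (320,215). Next I'll compute the ring's position and the approach to the probe.

```bash
cat >> plan.py <<'E'
PX=np.array([.4545,-.2635]);PHI=-70
def prb(back,zg=.102):
    R=yrot(down(*u(PHI+90)[:2]),23);return R,np.array([*PX,zg])+R[:,2]*(.019-back)
E
python3 - <<'E'
from plan import *
a=np.radians(38)
print("ring ideal",rest(.005+.03*np.cos(a)-.018*np.sin(a),0,.074+.03*np.sin(a)+.018*np.cos(a)))
w,o=pickle.load(open("wrist2.pkl","rb"));s,_=pickle.load(open("scene2.pkl","rb"))
print("wrist",pts(w,[[320,215]],o),"scene",pts(s,[[298,227]]))
for z in (.1,):go(*prb(.12))
E
```

```text
ring ideal [0.5909 0.0236 0.1067]
wrist [[0.5874 0.0225 0.101 ]] scene [[0.594  0.0222 0.1101]]
t 17.57 tcp [0.5312 0.0313 0.2259] F [-0.11 -0.15  0.73] w 77.9 
 turn [-0.874  6.837 12.725] shift_after [-11.171  -6.916  -3.398] shift_now [  1.114 -13.49    0.977]
```

jog_arm --rows '[[[0,-0.5,-0.3],[0,0,0],60],[[0.1,-1,-0.3],[0,0,0],60],[[0.1,-1,0],[0,0,0],60],[[0.1,-1,0],[0,0,0],60],[[0.1,-1,0],[0,0,0],60],[[0.1,-1,0],[0,0,0],60],[[0.1,-1,0],[0,0,0],60],[[0.1,-1,0],[0,0,0],60],[[0.1,-1,0],[0,0,0],60],[[0.1,-1,0],[0,0,0],60],[[0.1,-1,0],[0,0,0],60],[[0.1,-1,0],[0,0,0],60]]'

```text
time_s: 18.57
tcp_pos: [0.4621, -0.2505, 0.2291]
tcp_rot: [[-0.959, 0.127, 0.252], [0.124, 0.992, -0.031], [-0.254, 0.002, -0.967]]
wrist_force: [0.1, 0.4, -0.6]
gripper_width: 0.0601
```

jog_arm --rows '[[[0.1,-1,0],[-0.05,0.3,0.6],60],[[0,-0.8,0],[-0.06,0.46,0.87],60],[[0,0,0],[-0.06,0.47,0.87],60],[[0,0,0],[-0.06,0.47,0.87],60],[[0,0,0],[-0.06,0.47,0.87],60],[[0,0,0],[-0.06,0.47,0.87],60],[[0,0,0],[-0.06,0.47,0.87],60],[[0,0,0],[-0.06,0.47,0.87],60],[[0,0,0],[-0.06,0.47,0.87],60],[[0,0,0],[-0.06,0.47,0.87],60],[[0,0,0],[-0.06,0.47,0.87],60],[[0,0,0],[-0.06,0.47,0.87],60]]'

```text
time_s: 19.57
tcp_pos: [0.4538, -0.2935, 0.2283]
tcp_rot: [[-0.524, 0.846, -0.103], [0.805, 0.531, 0.266], [0.279, 0.056, -0.959]]
wrist_force: [-0.1, -0.7, -1.1]
gripper_width: 0.0598
```

```bash
python3 -c "
from plan import *
go(*prb(.12))"
```

```text
t 19.57 tcp [ 0.4538 -0.2935  0.2283] F [-0.08 -0.66 -1.08] w 59.8 
 turn [-0.209  1.276  2.501] shift_after [-0.945  0.435  1.046] shift_now [-0.898  0.253  1.142]
```

jog_arm --rows '[[[0,0,0],[-0.07,0.43,0.83],60],[[0,0,0],[-0.07,0.43,0.83],60],[[0,0,0],[-0.07,0.42,0.83],60],[[-0.47,0.22,0.5],[0,0,0],60],[[-0.47,0.22,0.5],[0,0,0],60],[[0,0,0],[0,0,0],60],[[0,0,0],[0,0,0],60]]'

```text
time_s: 20.15
tcp_pos: [0.4677, -0.3005, 0.1957]
tcp_rot: [[-0.319, 0.938, -0.135], [0.863, 0.346, 0.367], [0.391, 0.001, -0.92]]
wrist_force: [-0.0, 0.5, 0.5]
gripper_width: 0.0598
```

```bash
python3 - <<'E'
from plan import *
go(*prb(.12))
o=arm.get_obs();w=arm.capture("wrist")
for d in arm.boxes_of("probe",w)[:3]: print(d)
p,uv=cloud(w,o);k=(np.hypot(p[:,0]-PX[0],p[:,1]-PX[1])<.04)
for lo,hi in((.085,.1),(.1,.115),(.115,.13),(.1325,.142)):
    q=p[k&(p[:,2]>lo)&(p[:,2]<hi)]
    if len(q)>20:
        c,r=cv2.minEnclosingCircle((q[:,:2]*1000).astype(np.float32));print(lo,len(q),q.mean(0),c,r)
cv2.imwrite("pics/i.png",w["color"])
E
```

```text
t 20.15 tcp [ 0.4677 -0.3005  0.1957] F [-0.01  0.47  0.48] w 59.8 
 turn [-0.013 -0.007  0.049] shift_after [-0.019  0.008  0.025] shift_now [-0.019  0.008  0.025]
{'bbox': [391.3, 208.0, 495.4, 267.6], 'confidence': 0.95}
{'bbox': [302.2, 176.1, 345.8, 224.7], 'confidence': 0.61}
0.085 24 [ 0.4602 -0.2762  0.0933] (458.5829162597656, -273.43792724609375) 10.229104995727539
0.1 25 [ 0.4605 -0.2763  0.1065] (460.35546875, -274.14605712890625) 9.352978706359863
0.115 44 [ 0.4591 -0.2741  0.1279] (456.3185729980469, -264.5772399902344) 14.465696334838867
0.1325 1141 [ 0.4564 -0.2648  0.1352] (456.3504943847656, -264.594482421875) 13.838261604309082
```

View pics/i.png

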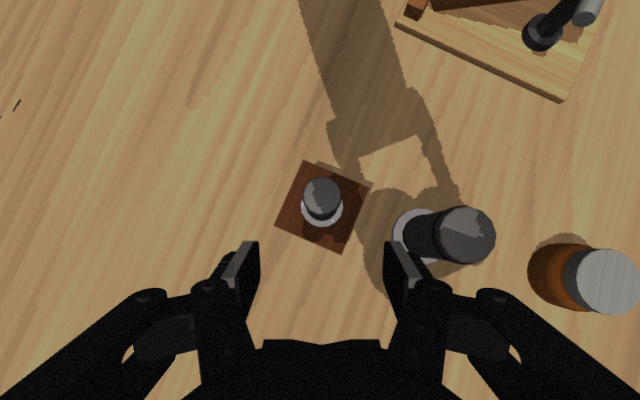

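The picture shows the block's probe at (322,195), midway between the fingers, with the bigger probe clear to the right at (460,235). I'll descend to the block's probe.

```bash
sed -i 's/^PX=.*/PX=np.array([.4564,-.2646]);PHI=-70/' plan.py; python3 -c "
from plan import *
go(*prb(.0))"
```

```text
t 20.25 tcp [ 0.4687 -0.3013  0.1979] F [-0.19  0.74  0.09] w 59.7 
 turn [0.01  0.039 0.059] shift_after [-0.077  0.04   4.896] shift_now [-0.06   0.035  4.897]
```

jog_arm --rows '[[[-0.07,0.04,0.5],[0,0,0.05],60],[[0,0,0.8],[0,0,0],60],[[0,0,0.8],[0,0,0],60],[[0,0,0.8],[0,0,0],60],[[0,0,0.8],[0,0,0],60],[[0,0,0.6],[0,0,0],60],[[0,0,0.4],[0,0,0],60],[[0,0,0.15],[0,0,0],60],[[0,0,0],[0,0,0],60]]'

```text
time_s: 21.0
tcp_pos: [0.4543, -0.2581, 0.0853]
tcp_rot: [[-0.316, 0.94, -0.131], [0.866, 0.343, 0.364], [0.387, 0.001, -0.922]]
wrist_force: [-0.2, -0.8, -0.3]
gripper_width: 0.0599
```

jog_arm --rows '[[[0,0,0],[0,0,0],40],[[0,0,0],[0,0,0],20],[[0,0,0],[0,0,0],15],[[0,0,0],[0,0,0],15],[[0,0,0],[0,0,0],15],[[0,0,0],[0,0,0],15],[[0,0,0],[0,0,0],15],[[0,0,0],[0,0,0],15]]'

```text
time_s: 21.67
tcp_pos: [0.4558, -0.26, 0.0871]
tcp_rot: [[-0.317, 0.94, -0.128], [0.867, 0.342, 0.362], [0.384, 0.003, -0.923]]
wrist_force: [-0.5, -1.4, 6.1]
gripper_width: 0.0267
```

```bash
python3 -c "
from plan import *
go(*prb(.0));print(arm.get_obs()['torque'])"
```

```text
t 21.67 tcp [ 0.4558 -0.26    0.0871] F [-0.49 -1.39  6.09] w 26.7 
 turn [0.033 0.088 0.015] shift_after [ 0.067 -0.041  0.139] shift_now [ 0.068 -0.041  0.138]
[-0.166   0.1846  0.1039]
```

```bash
python3 -c "
from plan import *
o=arm.get_obs();R=np.array(o['tcp_rot']);p=np.array(o['tcp_pos'])
a=R.T@[0,0,1];e=R.T@(np.array([*PX,.06-.044])-p);print(a,e*1000,o['time_s'])
pickle.dump((a,e),open('probe.pkl','wb'))"
```

```text
[ 0.3837  0.0032 -0.9235] [-31.4473  -1.2451  63.8721] 21.6667
```

jog_arm --rows '[[[0.1,0,-0.25],[0,0,0],15],[[0.2,0,-0.5],[0,0,0],15],[[0.3,0,-0.7],[0,0,0],15],[[0.35,0,-0.85],[0,0,0],15],[[0.35,0,-0.85],[0,0,0],15],[[0.35,0,-0.85],[0,0,0],15],[[0.35,0,-0.85],[0,0,0],15],[[0.35,0,-0.85],[0,0,0],15],[[0.35,0,-0.85],[0,0,0],15],[[0.2,0,-0.5],[0,0,0],15],[[0,0,0],[0,0,0],15],[[0,0,0],[0,0,0],15]]'

```text
time_s: 22.67
tcp_pos: [0.4551, -0.2602, 0.2767]
tcp_rot: [[-0.317, 0.94, -0.129], [0.867, 0.342, 0.362], [0.384, 0.003, -0.923]]
wrist_force: [-0.1, 0.7, -1.8]
gripper_width: 0.0265
```

```bash
cat >> plan.py <<'E'
RING=np.array([.5909,.0234,.1067])
def att(gap):
    """tool pose: probe square to the board, tip end `gap` above the ring"""
    a,e=pickle.load(open("probe.pkl","rb"));a=a.copy();e=e.copy();a[1]=0;e[1]=0;a/=np.linalg.norm(a)
    th=np.degrees(np.arctan2(a[0],-a[2]));R=yrot(lean(),th);n=-lean()[:,2]
    return R,RING+n*gap-R@e
E
python3 - <<'E'
from plan import *
go(*att(.06))
c=arm.capture("scene");o=arm.get_obs();w=arm.capture("wrist")
a,e=pickle.load(open("probe.pkl","rb"));R=np.array(o["tcp_rot"]);print("tip expected",R@e+o["tcp_pos"],"axis",R@a)
cv2.imwrite("pics/j.png",np.hstack([cv2.resize(c["color"][150:270,90:210],(400,400),interpolation=2),np.pad(cv2.resize(w["color"],(400,250)),((0,150),(0,0),(0,0)))]))
E
```

```text
t 22.67 tcp [ 0.4551 -0.2602  0.2767] F [-0.11  0.65 -1.8 ] w 26.5 
 turn [  0.825  -6.809 -12.722] shift_after [ 0.184 11.942  2.836] shift_now [8.474 5.986 6.561]
tip expected [ 0.4548 -0.2641  0.2044] axis [ 0.003  -0.0024  1.    ]
```

View pics/j.png

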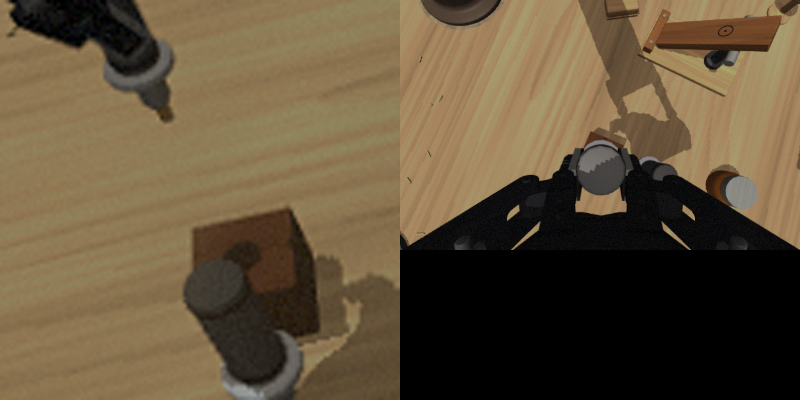

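jog_arm --rows '[[[0,0,0],[0.03,-0.2,-0.4],15],[[0,0,0],[0.05,-0.42,-0.8],15],[[0,0,0],[0.05,-0.42,-0.8],15],[[0,0,0],[0.05,-0.42,-0.8],15],[[0,0,0],[0.05,-0.42,-0.8],15],[[0,0,0],[0.05,-0.42,-0.8],15],[[0,0,0],[0.05,-0.42,-0.8],15],[[0,0,0],[0.05,-0.42,-0.8],15],[[0,0,0],[0.05,-0.42,-0.8],15],[[0,0,0],[0.05,-0.42,-0.8],15],[[0,0,0],[0.05,-0.42,-0.8],15],[[0,0,0],[0.05,-0.42,-0.8],15]]'

```text
time_s: 23.77
tcp_pos: [0.4538, -0.259, 0.2739]
tcp_rot: [[-0.906, 0.409, 0.107], [0.415, 0.909, 0.041], [-0.08, 0.082, -0.993]]
wrist_force: [-0.9, 0.5, -1.4]
gripper_width: 0.0266
```

jog_arm --rows '[[[0,0,0],[0.05,-0.42,-0.8],15],[[0,0,0],[0.05,-0.42,-0.8],15],[[0,0,0],[0.05,-0.42,-0.8],15],[[0,0,0],[0.05,-0.42,-0.8],15],[[0,0.5,0],[0.02,-0.2,-0.4],15],[[0,0.9,0],[0,0,0],15],[[0,0.9,0],[0,0,0],15],[[0,0.9,0],[0,0,0],15],[[0,0.9,0],[0,0,0],15],[[0,0.9,0],[0,0,0],15],[[0,0.9,0],[0,0,0],15],[[0,0,0],[0,0,0],15]]'

```text
time_s: 24.77
tcp_pos: [0.4718, -0.1092, 0.2757]
tcp_rot: [[-0.96, 0.117, 0.255], [0.116, 0.993, -0.019], [-0.255, 0.011, -0.967]]
wrist_force: [-0.4, 0.5, -0.9]
gripper_width: 0.0268
```

```bash
python3 -c "
from plan import *
go(*att(.06));print(arm.get_obs()['qpos'])"
```

```text
t 24.77 tcp [ 0.4718 -0.1092  0.2757] F [-0.41  0.5  -0.87] w 26.8 
 turn [ 0.156 -0.131  0.081] shift_after [0.073 5.866 2.824] shift_now [-0.001  5.827  2.904]
[ -20.9599  -10.0022  119.0581    5.0339   56.845  -106.4046]
```

jog_arm --rows '[[[0,0.5,0],[0.08,-0.07,0.04],15],[[0,0.8,0],[0.08,-0.06,0.04],15],[[0,0.9,0],[0,0,0],15],[[0,0.9,0],[0,0,0],15],[[0,0.9,0],[0,0,0],15],[[0,0.9,0.2],[0,0,0],15],[[0,0.6,0.6],[0,0,0],15],[[0,0.3,0.8],[0,0,0],15],[[0,0,0.6],[0,0,0],15],[[0,0,0.3],[0,0,0],15],[[0,0,0],[0,0,0],15],[[0,0,0],[0,0,0],15]]'

```text
time_s: 25.77
tcp_pos: [0.5077, 0.0275, 0.2162]
tcp_rot: [[-0.955, 0.131, 0.265], [0.125, 0.991, -0.039], [-0.268, -0.004, -0.963]]
wrist_force: [0.4, -0.3, -1.1]
gripper_width: 0.0266
```

```bash
python3 - <<'E'
from plan import *
go(*att(.06));go(*att(.015));print(arm.get_obs()['qpos'])
E
```

```text
t 25.77 tcp [0.5077 0.0275 0.2162] F [ 0.39 -0.31 -1.13] w 26.6 
 turn [-0.058  0.021 -0.029] shift_after [0.145 0.261 0.336] shift_now [0.146 0.262 0.335]
t 25.77 tcp [0.5077 0.0275 0.2162] F [ 0.39 -0.31 -1.13] w 26.6 
 turn [-0.058  0.021 -0.029] shift_after [-0.546  0.261  1.998] shift_now [-0.541  0.272  1.998]
[ -0.4901  -3.3436 120.5862  -2.8668  47.3861 -81.347 ]
```

jog_arm --rows '[[[-0.13,0.09,0.4],[-0.06,0.02,-0.03],15],[[-0.15,0.09,0.6],[0,0,0],15],[[-0.15,0.09,0.6],[0,0,0],15],[[-0.11,0,0.4],[0,0,0],15],[[0,0,0],[0,0,0],15],[[0,0,0],[0,0,0],15],[[0,0,0],[0,0,0],15]]'

```text
time_s: 26.35
tcp_pos: [0.5358, 0.0308, 0.1734]
tcp_rot: [[-0.955, 0.127, 0.267], [0.122, 0.992, -0.034], [-0.269, 0.0, -0.963]]
wrist_force: [-0.2, 0.1, -0.7]
gripper_width: 0.0267
```

```bash
python3 - <<'E'
from plan import *
go(*att(.015))
c=arm.capture("scene");o=arm.get_obs();w=arm.capture("wrist");t=arm.capture("top")
a,e=pickle.load(open("probe.pkl","rb"));e[1]=0
R=np.array(o["tcp_rot"]);print("tip",R@e+o["tcp_pos"])
def proj(c,P,T=None):
    V=c["view"] if "view" in c else np.linalg.inv(pose(c,o));q=(V[:3,:3]@P+V[:3,3]);s=q[:2]/q[2];s=s*(1+c["k1"]*(s@s));K=c["camera_matrix"];return np.array([K[0,0]*s[0]+K[0,2],K[1,1]*s[1]+K[1,2]])
for c_ in(c,w,t): print("ring px",proj(c_,RING),"tip px",proj(c_,R@e+o["tcp_pos"]),"collar px",proj(c_,R@(e+.044*a)+o["tcp_pos"]))
cv2.imwrite("pics/k.png",np.hstack([cv2.resize(c["color"][180:270,260:350],(540,540),interpolation=cv2.INTER_CUBIC),np.pad(cv2.resize(w["color"][:,220:420],(250,500)),((0,40),(0,0),(0,0)))]))
E
```

```text
t 26.35 tcp [0.5358 0.0308 0.1734] F [-0.17  0.07 -0.68] w 26.7 
 turn [0.006 0.039 0.002] shift_after [ 0.056 -0.012  0.056] shift_now [ 0.056 -0.012  0.056]
tip [0.583  0.0248 0.1206]
ring px [298.1731 226.6183] tip px [297.3912 219.7286] collar px [294.3643 199.5425]
ring px [320.76   249.7265] tip px [321.3236 253.9379] collar px [321.5872 258.2857]
ring px [346.3426 149.9736] tip px [346.2282 151.6633] collar px [346.0151 159.1809]
```

View pics/k.png

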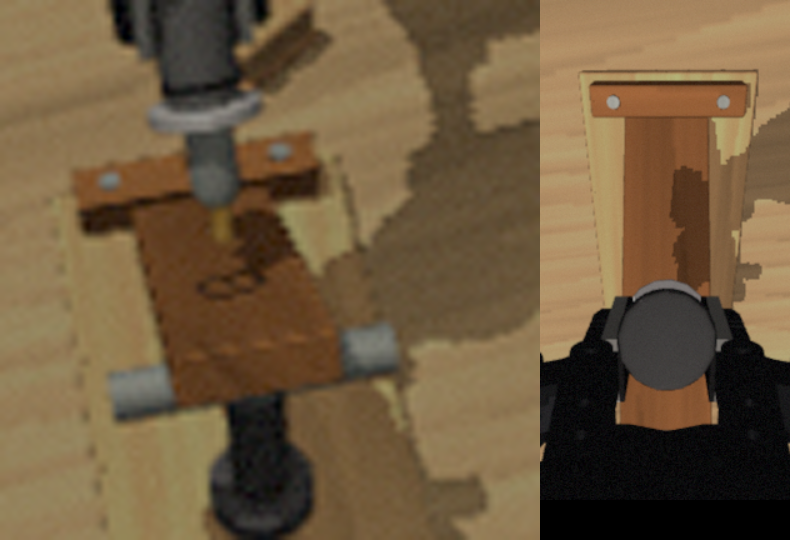

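The tip end is at scene (297,220) and the ring centre at (298.3,227.7). Both are within about 1 px of prediction, and the tip is short of the ring by the expected gap. I'll average the unloaded force first, then press in steps.

```bash
cat > fr.py <<'E'
from plan import *
n=-lean()[:,2];F=[];P=[]
for _ in range(12):
    o=arm.get_obs();F.append(o["wrist_force"]);P.append(o["tcp_pos"]);arm.capture("wrist")
F=np.array(F);print("t",round(o["time_s"],2),"F mean",F.mean(0),"normal",(F@n).mean().round(2),"+-",((F@n).std()/12**.5).round(2),"tcp",np.mean(P,0))
RING=RING-lean()[:,0]*.0015
import plan;plan.RING=RING
for g in(0.,-.005):
    R,p=att(g);print("gap",g,"shift",(np.array(o["tcp_rot"]).T@(p-np.mean(P,0))/.025).round(3),end=" | ")
print("per mm",((R.T@-n)*.001/.025).round(4),"turn",(Ro.from_matrix(np.array(o["tcp_rot"]).T@R).as_rotvec(degrees=True)/5).round(3))
E
python3 fr.py
```

```text
t 27.05 F mean [-0.1179  0.1384 -1.185 ] normal -0.85 +- 0.14 tcp [0.5356 0.031  0.1729]
gap 0.0 shift [-0.245 -0.021  0.57 ] | gap -0.005 shift [-0.321 -0.021  0.755] | per mm [-0.0153 -0.      0.0369] turn [0.006 0.026 0.007]
```

jog_arm --rows '[[[-0.08,-0.01,0.2],[0,0.03,0],15],[[-0.09,-0.01,0.2],[0,0,0],15],[[-0.05,0,0.12],[0,0,0],15],[[0,0,0],[0,0,0],15],[[0,0,0],[0,0,0],15],[[0,0,0],[0,0,0],15]]'

```text
time_s: 27.6
tcp_pos: [0.544, 0.0294, 0.1612]
tcp_rot: [[-0.956, 0.126, 0.263], [0.122, 0.992, -0.033], [-0.265, 0.0, -0.964]]
wrist_force: [-1.3, -0.3, -1.5]
gripper_width: 0.0268
```

```bash
python3 fr.py
```

```text
t 28.15 F mean [-0.0954  0.2015 -1.3873] normal -1.02 +- 0.14 tcp [0.5441 0.0294 0.1616]
gap 0.0 shift [-0.033 -0.     0.039] | gap -0.005 shift [-0.109 -0.001  0.224] | per mm [-0.0153 -0.      0.0369] turn [ 0.006 -0.002  0.007]
```

jog_arm --rows '[[[-0.04,0,0.07],[0,0,0],15],[[-0.04,0,0.07],[0,0,0],15],[[0,0,0],[0,0,0],15],[[0,0,0],[0,0,0],15],[[0,0,0],[0,0,0],15]]'

```text
time_s: 28.62
tcp_pos: [0.5469, 0.0291, 0.1586]
tcp_rot: [[-0.956, 0.126, 0.264], [0.122, 0.992, -0.033], [-0.266, 0.0, -0.964]]
wrist_force: [-1.7, 0.2, 0.9]
gripper_width: 0.0268
```

```bash
python3 fr.py
```

```text
t 29.17 F mean [-1.2545  0.1365  0.0554] normal 0.82 +- 0.17 tcp [0.5469 0.0291 0.1586]
gap 0.0 shift [ 0.044 -0.001 -0.103] | gap -0.005 shift [-0.032 -0.001  0.082] | per mm [-0.0153 -0.      0.0369] turn [ 0.006 -0.004  0.007]
```

jog_arm --rows '[[[-0.03,0,0.07],[0,0,0],15],[[0,0,0],[0,0,0],15],[[0,0,0],[0,0,0],15],[[0,0,0],[0,0,0],15]]'

```text
time_s: 29.55
tcp_pos: [0.5481, 0.0289, 0.1571]
tcp_rot: [[-0.956, 0.126, 0.264], [0.122, 0.992, -0.033], [-0.266, 0.0, -0.964]]
wrist_force: [-1.2, -0.1, -0.1]
gripper_width: 0.0267
```

```bash
python3 fr.py; python3 fr.py; python3 - <<'E'
from plan import *
c=arm.capture("scene");w=arm.capture("wrist")
cv2.imwrite("pics/l.png",np.hstack([cv2.resize(c["color"][190:265,265:340],(600,600),interpolation=cv2.INTER_CUBIC)]))
E
```

```text
t 30.1 F mean [-1.2466  0.5575  0.0833] normal 0.87 +- 0.11 tcp [0.5481 0.0289 0.1571]
gap 0.0 shift [ 0.075 -0.    -0.173] | gap -0.005 shift [-0.002 -0.     0.011] | per mm [-0.0153 -0.      0.0369] turn [ 0.006 -0.004  0.006]
t 30.7 F mean [-1.5087  0.5629  0.451 ] normal 1.32 +- 0.12 tcp [0.5481 0.0289 0.1571]
gap 0.0 shift [ 0.076 -0.    -0.174] | gap -0.005 shift [-0.001 -0.     0.011] | per mm [-0.0153 -0.      0.0369] turn [ 0.006 -0.004  0.007]
```

View pics/l.png

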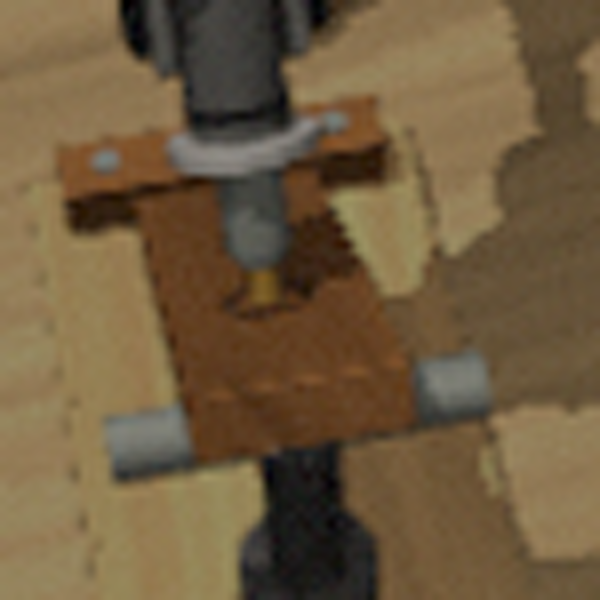

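The tip at (264,304) sits inside the ring. Force suggests about 4.2 mm in and the visible tip length about 4 mm, so I'll nudge 0.7 mm further.

jog_arm --rows '[[[-0.01,0,0.03],[0,0,0],15],[[0,0,0],[0,0,0],15],[[0,0,0],[0,0,0],15],[[0,0,0],[0,0,0],15]]'

```text
time_s: 31.18
tcp_pos: [0.5486, 0.0288, 0.1565]
tcp_rot: [[-0.956, 0.126, 0.264], [0.122, 0.992, -0.033], [-0.266, 0.0, -0.964]]
wrist_force: [-1.9, 0.4, 0.0]
gripper_width: 0.0264
```

```bash
python3 fr.py; python3 fr.py
```

```text
t 31.73 F mean [-1.483   0.4329  0.4212] normal 1.27 +- 0.09 tcp [0.5485 0.0288 0.1565]
gap 0.0 shift [ 0.086  0.    -0.203] | gap -0.005 shift [ 0.009 -0.    -0.019] | per mm [-0.0153 -0.      0.0369] turn [ 0.006 -0.003  0.007]
t 32.33 F mean [-1.4571  0.6268  0.5612] normal 1.38 +- 0.13 tcp [0.5486 0.0288 0.1565]
gap 0.0 shift [ 0.087 -0.    -0.203] | gap -0.005 shift [ 0.01  -0.    -0.019] | per mm [-0.0153 -0.      0.0369] turn [ 0.006 -0.004  0.007]
```

```bash
python3 -c "
from cell import arm
print(arm.job_done())"
```

```text
the job is handed in; nothing more can be done
None
```

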